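# Put the check weights back into their cases

## Robot

A 6-joint arm with a two-finger parallel gripper is mounted at the origin on a cart in front of the work surface, level with it; the furniture and walls round the work are solid. World frame = base frame: x ahead of the robot, y to its left, z up, the work surface at z = 0. Lengths are in m, angles in rad, forces in N, time in s.
With the tool pointing down it reaches from about 0.4 to 0.825 m from the base axis. Payload 7 kg.
Tool frame: the origin (TCP) lies at the very end of the fingers, on their centre line; the grasp point (between the pads) lies 19 mm behind it; z points along the fingers, y is the line along which they close (so a half turn about z gives the same grasp; the last joint's range is limited). The gripper opens to 88 mm and grips with 3 to 60 N. Pads are 19 mm wide; open, the fingers measure 130 mm over their backs; the gripper's body (78 mm by 193 mm) begins 47 mm behind the grasp point.
Start: joints at [-0.922, 0.359, 0.012, 0, -1.224, -0.288], TCP at [0.238, -0.632, 0.227] pointing down, gripper open.
Joint ranges: [-3.07, 3.07], [-1.43, 2.12], [-1.02, 1.25], [-3.03, 1.67], [-3.05, -0], [-3.03, 3.03]. Speed limits (rad/s): [2.39, 2.39, 3.01, 3.14, 3.14, 3.14].

## Interface

Orientations are given as [roll, pitch, yaw] about the fixed x, y, z axes, in that order (R = Rz(yaw) Ry(pitch) Rx(roll)).
In Python, from station import arm, grab_frame gives the robot as it stands.
- The arm moves only by the tool jog_arm, never from a script. Its argument "deltas" is a list that holds one entry, the list of rows, each a list of 4 numbers: the shift along the tool's x, y, z in units of 60 mm (1.0 is 60 mm), then the turn about the tool's z in units of 5 degrees (1.0 is 5 degrees). A call has 1 to 8 rows; each row is the pose to reach, as a shift and turn from the pose commanded when the call began, along the tool's axes at that moment; what a row does not reach only later rows make up. A row lasts 1/8 s, in which the tool goes at most 62.5 mm and 10.7 degrees, less where a joint would pass 70% of its speed; a pose out of reach is approached as far as the arm can. A call with a gripper value outside its range is refused whole. "grip" is the finger opening in mm, from 0 to 87.6, set as the call begins (left out, the last holds). The fingers move at their own pace and stop on an object; "squeeze" is the grip in N (left out, the last holds). Time passes only in rows, so rows that repeat a pose let the fingers close. It gives the time, the measured TCP pose, the force, the opening and the grip force at its end, in the units of the state.
- arm.get_state(): the state, without advancing time (a new reading comes with each control period).
- grab_frame(name): name is "side" or "top"; returns a dict with "img" (480x640x3 uint8, red, green, blue), "vfov" (degrees; the focal length in pixels is half the picture's height over the tangent of half this angle, whatever the lens; pixels are square), "cx", "cy" (the principal point, pixels), "dist_coeffs" ([k1, k2, p1, p2, k3] as OpenCV has them; the pictures are not rectified), "xyz" and "rotation" of the camera in the world. Camera axes: x right, y down, z forward; pixel columns grow to the right and rows downward; lengths in m; the calibration is good to about 2 mm. A picture is of the moment at which its call begins. There is no depth.
- arm.job_done(): hands the job in; it is judged then, once.
The state is a dict: "t": time; "q": joint angles; "qd": joint speeds; "joint_efforts": joint torques, N m; "eef_pos": TCP position; "ee_rot": TCP orientation; "force": force on the tool from outside, world axes, zero at the start; "moment": the same for the moment, N m; "width": finger opening in m; "gripper_force": force on a finger pad.
Only numpy, scipy, OpenCV 4.12 (cv2) and the standard library are available. Lean on these libraries where they do the work, as an engineer would, in place of code of your own. Each camera call takes 0.05 s, during which the arm holds its last target. There are 200 camera calls.

## Task

Put the balance's check weights away: set each of the four knobbed steel weights upright on the floor of its own round case, the smallest weight in the smallest case and so on up to the largest, lowering it in rather than dropping it. The two plain steel cylinders without a knob are not check weights: leave them standing where they are.

Things in the scene. Friction and masses are not known exactly. Their poses are not given: they have to be found in the camera images.
- weight_small: Check weight, the smallest of four: a bright steel cylinder 18 mm in diameter and 22 mm high with a grip knob on top (a neck 4 mm high and 8 mm thick, then the knob, 12 mm in diameter and 9 mm high; 35 mm in all). About 50 g. It stands upright and loose; take it by the knob from above. Origin: centre of its underside; z up its axis.
- weight_medium: Check weight, the second smallest of four: a bright steel cylinder 27 mm in diameter and 30 mm high with a grip knob on top (a neck 5 mm high and 10 mm thick, then the knob, 16 mm in diameter and 11 mm high; 46 mm in all). About 150 g. It stands upright and loose; take it by the knob from above. Origin: centre of its underside; z up its axis.
- weight_large: Check weight, the second largest of four: a bright steel cylinder 36 mm in diameter and 38 mm high with a grip knob on top (a neck 6 mm high and 13 mm thick, then the knob, 20 mm in diameter and 13 mm high; 57 mm in all). About 320 g. It stands upright and loose; take it by the knob from above. Origin: centre of its underside; z up its axis.
- weight_largest: Check weight, the largest of four: a bright steel cylinder 46 mm in diameter and 46 mm high with a grip knob on top (a neck 7 mm high and 17 mm thick, then the knob, 26 mm in diameter and 16 mm high; 69 mm in all). About 650 g. It stands upright and loose; take it by the knob from above. Origin: centre of its underside; z up its axis.
- case_small: Open round storage case of the weight 18 mm in diameter, the smallest of four cases: black plastic cup with a grey padded floor, 40 mm outside and 34 mm inside diameter (8 mm clear all round the weight), rim 17 mm and inner floor 4 mm above the table. Fixed to the table. Origin: centre of its underside, on the table; z up.
- case_medium: Open round storage case of the weight 27 mm in diameter, the second smallest of four cases: black plastic cup with a grey padded floor, 49 mm outside and 43 mm inside diameter (8 mm clear all round the weight), rim 22 mm and inner floor 4 mm above the table. Fixed to the table. Origin: centre of its underside, on the table; z up.
- case_large: Open round storage case of the weight 36 mm in diameter, the second largest of four cases: black plastic cup with a grey padded floor, 58 mm outside and 52 mm inside diameter (8 mm clear all round the weight), rim 27 mm and inner floor 4 mm above the table. Fixed to the table. Origin: centre of its underside, on the table; z up.
- case_largest: Open round storage case of the weight 46 mm in diameter, the largest of four cases: black plastic cup with a grey padded floor, 68 mm outside and 62 mm inside diameter (8 mm clear all round the weight), rim 32 mm and inner floor 4 mm above the table. Fixed to the table. Origin: centre of its underside, on the table; z up.
- plain_short: Plain bright steel cylinder without a knob, 30 mm in diameter and 36 mm high, about 200 g, standing loose; not a check weight, to be left standing where it is. Origin: centre of its underside; z up.
- plain_tall: Plain bright steel cylinder without a knob, 22 mm in diameter and 52 mm high, about 155 g, standing loose; not a check weight, to be left standing where it is. Origin: centre of its underside; z up.
Things that resemble listed ones, but are neither listed nor needed, are in the scene too. Leave any green or purple look-alike of the weight_medium alone.

How it is judged:
By the outcome, as a careful person would: the job done as asked, in the order asked, and still so for the second after the job is handed in, with the robot touching nothing.
It also fails if it takes over 136 s, if anything falls off the work surface, if the arm or the gripper's body presses on something with over 40 N, if the wrist force passes 120 N, or if a joint passes its speed limit or range.

## Working session

There is one attempt and no reset: what is moved stays moved. The work goes in short steps, Python scripts to look and compute and a tool call to move; the robot and the scene stay as the last step left them, time stands still between calls to the robot, and variables do not carry over. Pictures are saved under pics/ and viewed, at most 14 in all, crops included, and the job is handed in when it is done.

Besides the shell and the picture viewer there is one more tool, called after ">>>" as name(argument=value, ...) on one line, values as JSON. jog_arm: Moves the arm, as the interface text tells. Its arguments: {"type":"object","properties":{"deltas":{"type":"array"},"grip":{"type":"number"},"squeeze":{"type":"number"}},"required":["deltas"]}

```bash
mkdir -p pics
cat > h.py <<'E'
import numpy as np, cv2
from station import arm, grab_frame
def K(f):
    h=f["img"].shape[0]; F=h/2/np.tan(np.radians(f["vfov"])/2)
    return np.array([[F,0,f["cx"]],[0,F,f["cy"]],[0,0,1.]])
def R(f):
    r=np.array(f["rotation"],float)
    return r if r.shape==(3,3) else None
def ray(f,uv):
    p=cv2.undistortPoints(np.array(uv,float).reshape(-1,1,2),K(f),np.array(f["dist_coeffs"],float)).reshape(-1,2)
    return np.c_[p,np.ones(len(p))]@R(f).T
def onplane(f,uv,z):
    d=ray(f,uv); c=np.array(f["xyz"]); return c+d*((z-c[2])/d[:,2])[:,None]
def proj(f,P):
    r=R(f).T; c=np.array(f["xyz"]); 
    return cv2.projectPoints(np.array(P,float).reshape(-1,1,3),cv2.Rodrigues(r)[0],-r@c,K(f),np.array(f["dist_coeffs"],float))[0].reshape(-1,2)
E
python3 - <<'E'
from h import *
for n in("top","side"):
    f=grab_frame(n); cv2.imwrite(f"pics/{n}0.png",f["img"][:,:,::-1])
    print({k:v for k,v in f.items() if k!="img"})
print(arm.get_state())
E
```

```text
{'vfov': 42.84985246959707, 'cx': 320.48408388759765, 'cy': 223.8941722499903, 'dist_coeffs': array([-0.08184099,  0.        ,  0.        ,  0.        ,  0.        ]), 'xyz': array([0.29558206, 0.06839385, 1.1703835 ]), 'rotation': array([-2.94377360e+00,  1.00050392e-03, -1.56605036e+00])}
{'vfov': 50.1579370214212, 'cx': 316.9733407149038, 'cy': 240.87949598065356, 'dist_coeffs': array([0.01510953, 0.        , 0.        , 0.        , 0.        ]), 'xyz': array([-0.00495706,  0.94130568,  0.52924713]), 'rotation': array([-2.00546747,  0.01260854, -2.60874566])}
{'t': 0.1, 'q': array([-9.21889028e-01,  3.59317778e-01,  1.11494711e-02, -3.15629212e-04,
       -1.22411895e+00, -2.88092931e-01]), 'qd': array([ 0.00118491, -0.00177144,  0.00226916,  0.00172049,  0.00012279,
       -0.00044145]), 'joint_efforts': array([-1.47921295e-03, -5.84165668e+01,  2.93751812e+01,  7.01554075e+00,
        1.01598114e-02, -3.16669775e-05]), 'eef_pos': array([ 0.23811128, -0.63112931,  0.22571304]), 'ee_rot': array([ 3.14007886e+00, -1.39150060e-04, -2.78088564e+00]), 'force': array([ 0.25627799, -0.77043966, -0.41496796]), 'moment': array([-0.00579919,  0.07327551, -0.03211225]), 'gripper_force': 0.0, 'width': 0.08738184658573543}
```

View pics/top0.png

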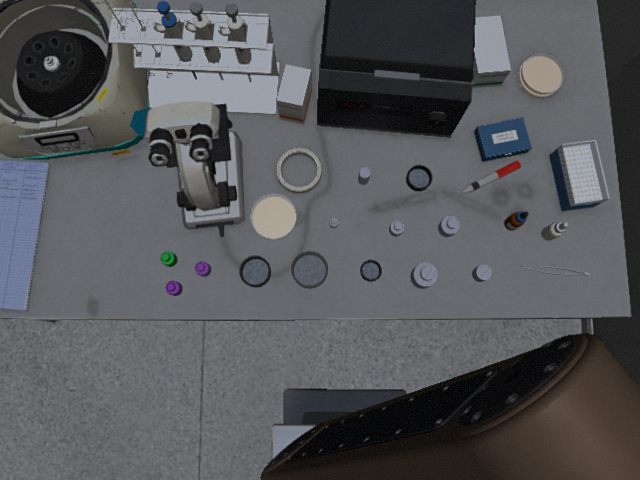

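View pics/side0.png

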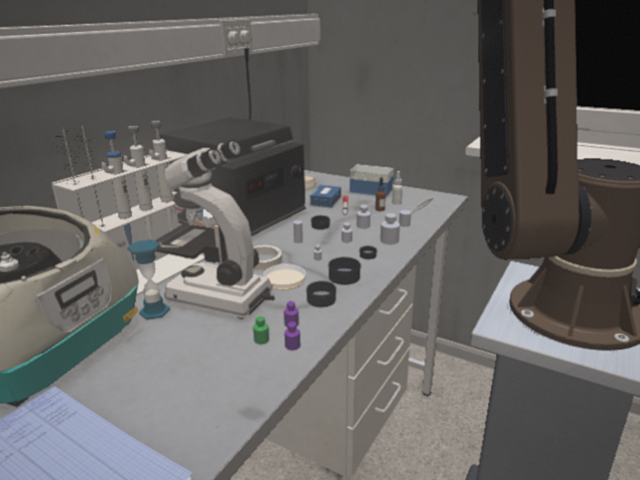

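The top view shows four knobbed steel items at (334,223), (397,228), (450,225) and (425,273). The plain cylinders are at (364,175) and (484,272). The cases, smallest to largest, are at (371,270), (419,178), (255,271) and (309,270). The side view agrees. Possible confusions are the green look-alike at (168,258), the purple ones at (203,268) and (173,288), the plain cylinders, the bottles at (516,220) and (556,231), and the ring at (299,170). I'll check the choice in one close crop.

```bash
sed -i 's/^def R(f):/from scipy.spatial.transform import Rotation\ndef R(f):\n    return Rotation.from_euler("xyz",f["rotation"]).as_matrix()/' h.py
python3 - <<'E'
from h import *
f=grab_frame("top"); im=f["img"][:,:,::-1]
c=im[150:300,230:510]; cv2.imwrite("pics/crop.png",cv2.resize(c,None,fx=2.8,fy=2.8,interpolation=cv2.INTER_CUBIC))
P=dict(s=(334,223,.035),m=(397,228,.046),l=(450,225,.057),x=(425,273,.069),cs=(371,270,.017),cm=(419,178,.022),cl=(255,271,.027),cx=(309,270,.032),pt=(364,175,.052),ps=(484,272,.036))
for k,(u,v,z) in P.items(): p=onplane(f,[(u,v)],z)[0]; print(k,p.round(3),np.hypot(*p[:2]).round(3))
np.save("f.npy",f,allow_pickle=True)
g=grab_frame("side"); cv2.imwrite("pics/side1.png",cv2.resize(g["img"][160:340,230:450,::-1],None,fx=3.3,fy=3.3,interpolation=cv2.INTER_CUBIC))
E
```

```text
s [0.525 0.045 0.035] 0.527
m [ 0.514 -0.073  0.046] 0.519
l [ 0.518 -0.171  0.057] 0.545
x [ 0.426 -0.119  0.069] 0.443
cs [ 0.438 -0.026  0.017] 0.439
cm [ 0.618 -0.121  0.022] 0.63
cl [0.434 0.193 0.027] 0.475
cx [0.436 0.092 0.032] 0.445
pt [ 0.615 -0.012  0.052] 0.615
ps [ 0.432 -0.236  0.036] 0.493
```

View pics/crop.png

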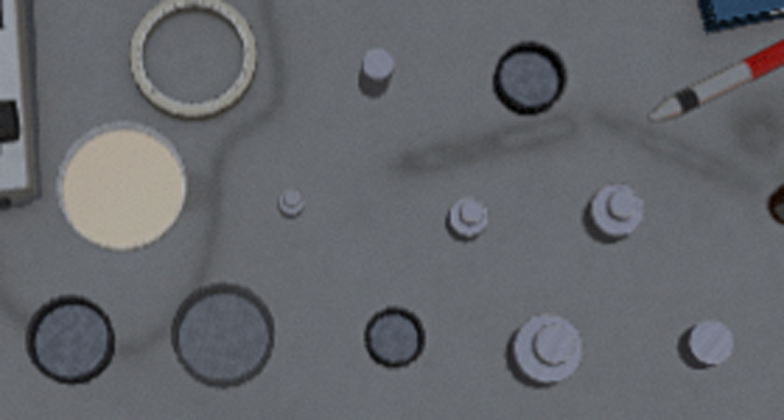

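View pics/side1.png

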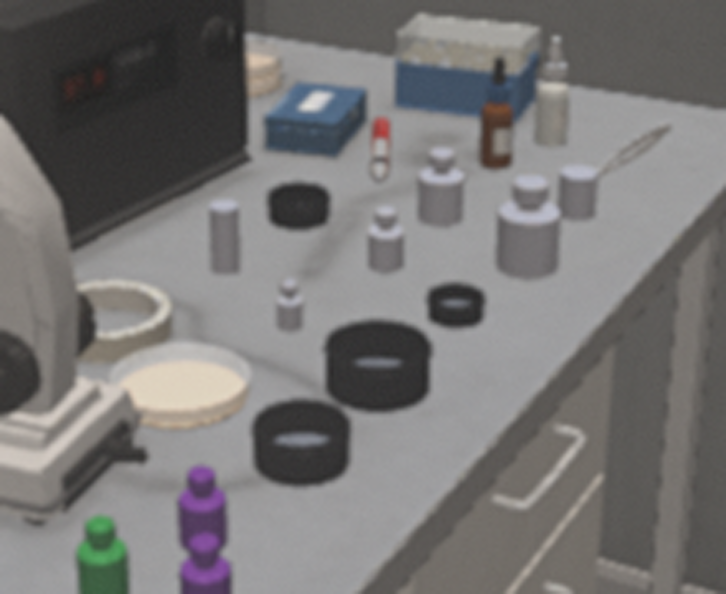

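The crop confirms the four knobbed weights, the two plain cylinders, and four cases in the expected size order. Next I'll take precise centres by masks, cross-checked in the side view.

```bash
cat > m.py <<'E'
from h import *
f=grab_frame("top"); g=grab_frame("side")
def blob(F,c,r,kind):
    im=cv2.GaussianBlur(F["img"],(3,3),0); gr=im.astype(int)
    V=gr.sum(2)/3; x0,y0=int(c[0]-r),int(c[1]-r); s=np.s_[y0:y0+2*r,x0:x0+2*r]
    bg=np.median(V[s]); 
    m=(V[s]>bg+22) if kind=="w" else (V[s]<bg-25)
    n,l,st,ce=cv2.connectedComponentsWithStats(m.astype(np.uint8),connectivity=4)
    i=1+np.argmax(st[1:,4]); ys,xs=np.nonzero(l==i)
    return xs+x0,ys+y0
W=dict(s=((334,222),12,.018,.022,.035),m=((397,228),17,.027,.030,.046),l=((450,225),20,.036,.038,.057),x=((425,273),24,.046,.046,.069),pt=((364,175),14,.022,.052,.052),ps=((484,272),16,.03,.036,.036))
for k,(c,r,D,hb,ht) in W.items():
    xs,ys=blob(f,c,r,"w")
    uv=((xs.min()+xs.max())/2,(ys.min()+ys.max())/2)
    p=onplane(f,[uv],hb*.75 if ht==hb else hb)[0]; pr=proj(g,[[p[0],p[1],0],[p[0],p[1],ht]])
    print(k,uv,np.ptp(xs)+1,np.ptp(ys)+1,p.round(4),"side base/top",pr.round(1).tolist())
C=dict(cs=((371,270),15,.040,.017),cm=((419,178),18,.049,.022),cl=((255,271),21,.058,.027),cx=((309,270),24,.068,.032))
for k,(c,r,D,h) in C.items():
    xs,ys=blob(f,c,r,"c"); uv=((xs.min()+xs.max())/2,(ys.min()+ys.max())/2)
    p=onplane(f,[uv],h/2)[0]
    a=onplane(f,[(xs.min(),uv[1]),(xs.max()+1,uv[1])],h)
    print(k,uv,np.ptp(xs)+1,np.ptp(ys)+1,"diam",np.linalg.norm(a[0]-a[1]).round(4),p.round(4),"side rimc",proj(g,[[p[0],p[1],h]]).round(1).tolist())
K1=dict(s=((334.1,220.7),(318.2,245.8)),m=((397.9,226.1),(346.7,224.2)),l=((453.2,223.2),(363.9,206)),x=((427.9,272.5),(390.9,215.2)))
for k,(a,b) in K1.items():
    d=[ray(f,[a])[0],ray(g,[b])[0]]; A=np.c_[d[0],-d[1]]; s=np.linalg.lstsq(A,g["xyz"]-f["xyz"],rcond=None)[0]
    P=f["xyz"]+d[0]*s[0];Q=g["xyz"]+d[1]*s[1]; print("tri",k,((P+Q)/2).round(4),np.linalg.norm(P-Q).round(4))
E
python3 m.py
```

```text
Traceback (most recent call last):
  File "m.py", line 13, in <module>
    xs,ys=blob(f,c,r,"w")
          ~~~~^^^^^^^^^^^
  File "m.py", line 9, in blob
    i=1+np.argmax(st[1:,4]); ys,xs=np.nonzero(l==i)
        ~~~~~~~~~^^^^^^^^^^
ValueError: attempt to get argmax of an empty sequence
```

```bash
sed -i 's/bg=np.median(V\[s\]); /bg=np.median(V[150:300,230:510]); v=V[s]; print("bg",bg,v.max(),v.min())/; s/(V\[s\]>bg+22)/(v>(bg+np.percentile(v,97))\/2)/; s/(V\[s\]<bg-25)/(v<(bg+v.min())\/2)/' m.py; python3 m.py
```

```text
bg 106.0 126.0 78.0
s (np.float64(334.0), np.float64(221.0)) 9 9 [0.5315 0.0448 0.022 ] side base/top [[317.0, 258.4], [316.8, 244.6]]
bg 106.0 133.33333333333334 52.666666666666664
m (np.float64(397.0), np.float64(226.0)) 13 13 [ 0.5207 -0.075   0.03  ] side base/top [[345.5, 240.1], [345.7, 222.9]]
bg 106.0 133.0 46.0
l (np.float64(450.5), np.float64(224.0)) 18 17 [ 0.5235 -0.1758  0.038 ] side base/top [[362.6, 225.7], [363.1, 205.3]]
bg 106.0 136.0 43.0
x (np.float64(426.0), np.float64(273.5)) 23 24 [ 0.4282 -0.1251  0.046 ] side base/top [[388.6, 240.3], [390.0, 214.1]]
bg 106.0 132.33333333333334 54.333333333333336
pt (np.float64(365.0), np.float64(171.5)) 11 10 [ 0.6254 -0.0144  0.039 ] side base/top [[296.3, 240.5], [295.7, 221.0]]
bg 106.0 135.0 44.0
ps (np.float64(484.0), np.float64(272.0)) 15 15 [ 0.4335 -0.2386  0.027 ] side base/top [[404.1, 224.0], [404.9, 211.2]]
bg 106.0 111.0 29.333333333333332
cs (np.float64(370.5), np.float64(270.5)) 22 22 diam 0.0418 [ 0.4381 -0.0253  0.0085] side rimc [[367.6, 248.7]]
bg 106.0 110.0 8.666666666666666
cm (np.float64(418.5), np.float64(177.5)) 26 26 diam 0.0509 [ 0.622  -0.1218  0.011 ] side rimc [[319.4, 217.9]]
bg 106.0 108.33333333333333 26.333333333333332
cl (np.float64(255.0), np.float64(271.0)) 31 31 diam 0.0584 [0.4355 0.1948 0.0135] side rimc [[320.1, 287.4]]
bg 106.0 108.66666666666667 48.666666666666664
cx (np.float64(309.0), np.float64(269.5)) 37 38 diam 0.0692 [0.4386 0.092  0.016 ] side rimc [[343.5, 263.5]]
tri s [0.5291 0.0444 0.0326] 0.0018
tri m [ 0.518 -0.075  0.043] 0.0001
tri l [ 0.5217 -0.1772  0.0548] 0.0002
tri x [ 0.4268 -0.1254  0.0664] 0.0018
```

Both methods agree within 2 mm and the sizes match. Moving to above the small weight.

>>> jog_arm(deltas=[[[-1, 1, 0, 1], [-2, 2, 0, 2], [-3, 3, 0, 3], [-4, 4, 0, 4.14], [-4.7, 4.7, 0, 4.14], [-5.4, 5.4, 0, 4.14], [-6, 6.1, 0, 4.14], [-6, 6.1, 0, 4.14]]], grip=40, squeeze=15)

```text
t: 1.4
eef_pos: [0.4413, -0.1725, 0.2271]
ee_rot: [-3.142, 0.001, 3.141]
force: [1.5, -0.5, 0.1]
width: 0.0402
gripper_force: 0.0
```

>>> jog_arm(deltas=[[[-0.4, 0.9, 0.5, 0], [-0.8, 1.8, 1, 0], [-1.2, 2.7, 1.5, 0], [-1.48, 3.62, 2, 0], [-1.48, 3.62, 2.3, 0], [-1.48, 3.62, 2.5, 0], [-1.48, 3.62, 2.5, 0], [-1.48, 3.62, 2.5, 0]]])

```text
t: 2.4
eef_pos: [0.53, 0.0421, 0.0776]
ee_rot: [3.141, 0.001, 3.14]
force: [0.2, 0.6, 1.0]
width: 0.0399
gripper_force: 0.0
```

>>> jog_arm(deltas=[[[0, 0.04, 0.2, 0], [0, 0.04, 0.4, 0], [0, 0.04, 0.6, 0], [0, 0.04, 0.75, 0], [0, 0.04, 0.85, 0], [0, 0.04, 0.88, 0], [0, 0.04, 0.88, 0]]])

```text
t: 3.28
eef_pos: [0.5297, 0.0452, 0.0238]
ee_rot: [3.142, 0.0, 3.141]
force: [-0.6, 0.1, -0.5]
width: 0.04
gripper_force: 0.0
```

Run:
```python
from h import *
a=grab_frame("top")["img"][170:270,284:404]; b=grab_frame("side")["img"][200:300,260:380]
o=np.vstack([cv2.resize(x,None,fx=3,fy=3,interpolation=cv2.INTER_CUBIC) for x in(a,b)])
cv2.imwrite("pics/g1.png",np.clip(o[:,:,::-1]*1.6,0,255).astype(np.uint8))
print(arm.get_state()["eef_pos"])
```

```text
[0.52984353 0.04524804 0.02405761]
```

View pics/g1.png

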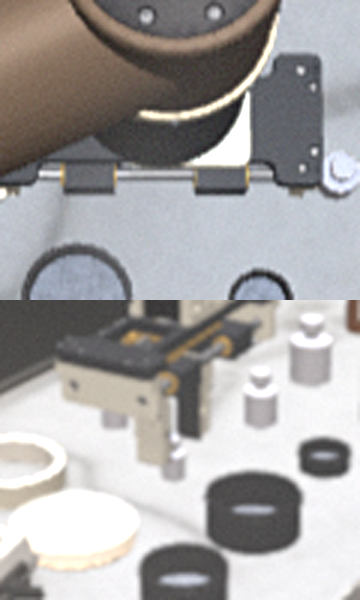

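The fingers straddle the small weight's knob, at side-crop pixel (175,445). Closing.

>>> jog_arm(deltas=[[[0, 0, 0, 0], [0, 0, 0, 0], [0, 0, 0, 0], [0, 0, 0, 0], [0, 0, 0, 0]]], grip=5)

```text
t: 4.0
eef_pos: [0.5297, 0.0452, 0.0238]
ee_rot: [3.142, 0.0, 3.141]
force: [0.1, -0.1, -0.5]
width: 0.0109
gripper_force: 15.0
```

>>> jog_arm(deltas=[[[0, 0, -0.1, 0], [0, 0, -0.4, 0], [0, 0, -0.7, 0], [0, 0, -0.9, 0], [0, 0, -0.9, 0]]])

```text
t: 4.62
eef_pos: [0.5302, 0.0454, 0.0787]
ee_rot: [3.141, 0.002, 3.141]
force: [0.4, -0.2, -0.7]
width: 0.0109
gripper_force: 15.0
```

>>> jog_arm(deltas=[[[0.3, -0.2, 0, 0], [0.7, -0.5, 0, 0], [1.1, -0.8, 0, 0], [1.4, -1.05, 0, 0], [1.53, -1.18, 0, 0], [1.53, -1.18, 0.2, 0], [1.53, -1.18, 0.4, 0], [1.53, -1.18, 0.4, 0]]])

```text
t: 5.62
eef_pos: [0.4374, -0.0256, 0.0523]
ee_rot: [-3.141, -0.003, 3.141]
force: [-0.0, 1.2, -0.7]
width: 0.0109
gripper_force: 15.0
```

Run:
```python
from h import *
a=grab_frame("top")["img"][220:320,310:430]; b=grab_frame("side")["img"][200:300,300:420]
o=np.hstack([cv2.resize(x,None,fx=3.3,fy=4,interpolation=cv2.INTER_CUBIC) for x in(a,b)])
cv2.imwrite("pics/g2.png",np.clip(o[:,:,::-1]*1.6,0,255).astype(np.uint8))
print(arm.get_state()["eef_pos"])
```

```text
[ 0.43796418 -0.0254166   0.05327777]
```

View pics/g2.png

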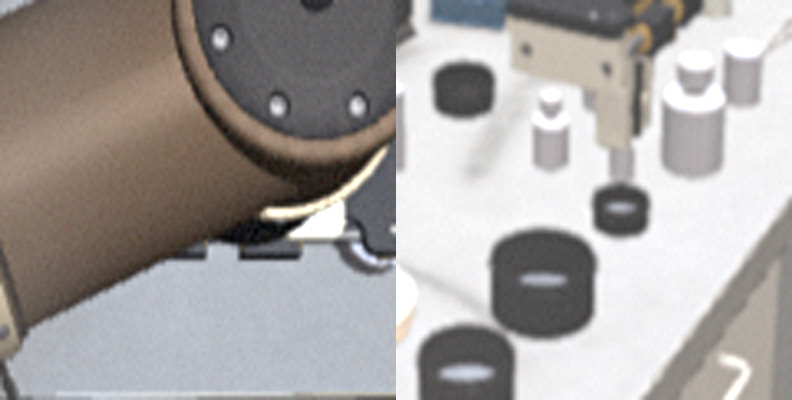

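The weight hangs upright, straight above the small case (side crop (622,162) above (622,205)). Lowering.

>>> jog_arm(deltas=[[[0, 0, 0.1, 0], [0, 0, 0.2, 0], [0, 0, 0.28, 0], [0, 0, 0.34, 0], [0, 0, 0.38, 0], [0, 0, 0.4, 0], [0, 0, 0.4, 0]]])

```text
t: 6.6
eef_pos: [0.4378, -0.0256, 0.0298]
ee_rot: [3.142, 0.0, 3.141]
force: [-0.0, -0.3, -0.7]
width: 0.0105
gripper_force: 15.0
```

>>> jog_arm(deltas=[[[0, 0, 0.01, 0], [0, 0, 0.02, 0], [0, 0, 0.03, 0], [0, 0, 0.03, 0]]])

```text
t: 7.1
eef_pos: [0.4378, -0.0256, 0.0279]
ee_rot: [-3.142, -0.0, 3.141]
force: [0.8, 1.2, -0.1]
width: 0.0108
gripper_force: 15.0
```

Contact height reached. Releasing and rising.

>>> jog_arm(deltas=[[[0, 0, 0, 0], [0, 0, 0, 0], [0, 0, 0, 0], [0, 0, 0, 0]]], grip=28)

```text
t: 7.6
eef_pos: [0.4378, -0.0256, 0.028]
ee_rot: [3.142, 0.0, 3.141]
force: [-0.4, -0.1, 0.4]
width: 0.0277
gripper_force: 0.0
```

>>> jog_arm(deltas=[[[0, 0, -0.2, 0], [0, 0, -0.6, 0], [0, 0, -1.0, 0], [-0.4, -0.2, -1.3, 0], [-0.8, -0.4, -1.3, 0], [-1.2, -0.7, -1.3, 0], [-1.35, -0.82, -1.2, 0], [-1.35, -0.82, -0.9, 0]]], grip=45)

```text
t: 8.6
eef_pos: [0.5196, -0.0752, 0.0824]
ee_rot: [3.141, 0.002, 3.14]
force: [-0.2, 0.2, 0.0]
width: 0.045
gripper_force: 0.0
```

Run:
```python
from h import *
b=grab_frame("side")["img"][180:300,300:420]
a=grab_frame("top")["img"][170:290,320:440]
o=np.hstack([cv2.resize(x,None,fx=3.3,fy=3.3,interpolation=cv2.INTER_CUBIC) for x in(a,b)])
cv2.imwrite("pics/g3.png",np.clip(o[:,:,::-1]*1.6,0,255).astype(np.uint8))
print(arm.get_state()["eef_pos"])
```

```text
[ 0.51690748 -0.07508353  0.08038473]
```

View pics/g3.png

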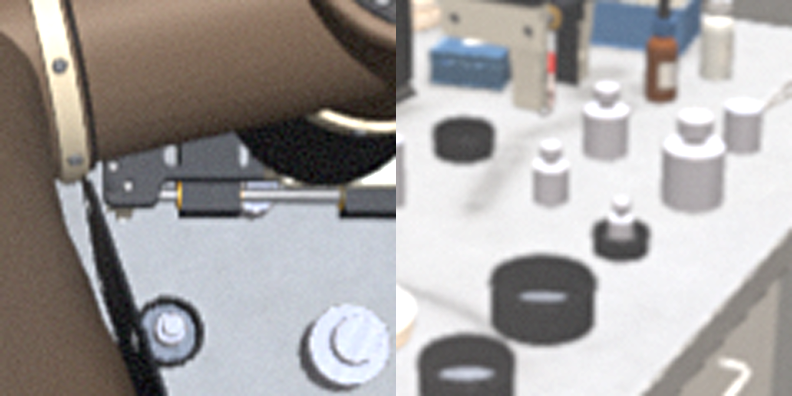

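The small weight stands upright inside its case at crop (622,215). Next is the medium.

>>> jog_arm(deltas=[[[-0.03, 0, 0.2, 0], [-0.03, 0, 0.4, 0], [-0.03, 0, 0.6, 0], [-0.03, 0, 0.72, 0], [-0.03, 0, 0.79, 0], [-0.03, 0, 0.79, 0]]])

```text
t: 9.45
eef_pos: [0.5205, -0.0749, 0.0343]
ee_rot: [-3.141, -0.0, 3.141]
force: [-0.0, 0.5, 0.1]
width: 0.0448
gripper_force: 0.0
```

>>> jog_arm(deltas=[[[0, 0, 0, 0], [0, 0, 0, 0], [0, 0, 0, 0], [0, 0, 0, 0], [0, 0, 0, 0]]], grip=8, squeeze=25)

```text
t: 10.07
eef_pos: [0.5207, -0.0748, 0.0347]
ee_rot: [3.142, 0.0, 3.141]
force: [-0.3, 1.4, 1.0]
width: 0.015
gripper_force: 25.0
```

>>> jog_arm(deltas=[[[0, 0, -0.1, 0], [0, 0, -0.4, 0], [0, 0, -0.8, 0], [0, 0, -1.2, 0], [0, 0, -1.4, 0], [0, 0, -1.4, 0]]])

```text
t: 10.82
eef_pos: [0.5209, -0.0748, 0.1191]
ee_rot: [3.141, 0.001, 3.141]
force: [1.0, -0.0, -1.3]
width: 0.0145
gripper_force: 25.0
```

>>> jog_arm(deltas=[[[-0.3, -0.15, 0, 0], [-0.7, -0.35, 0, 0], [-1.1, -0.55, 0, 0], [-1.4, -0.68, 0, 0], [-1.67, -0.78, 0.2, 0], [-1.67, -0.78, 0.5, 0], [-1.67, -0.78, 0.8, 0], [-1.67, -0.78, 0.8, 0]]])

```text
t: 11.82
eef_pos: [0.6186, -0.1215, 0.068]
ee_rot: [-3.142, -0.005, 3.141]
force: [-0.2, 0.0, -1.2]
width: 0.015
gripper_force: 25.0
```

>>> jog_arm(deltas=[[[0, 0, 0, 0], [0, 0, 0, 0]]])

```text
t: 12.08
eef_pos: [0.6212, -0.1215, 0.0715]
ee_rot: [3.142, 0.002, 3.141]
force: [-0.7, -0.1, -1.2]
width: 0.0146
gripper_force: 25.0
```

Run:
```python
from h import *
b=grab_frame("side")["img"][150:270,260:380]
a=grab_frame("top")["img"][100:220,360:480]
o=np.hstack([cv2.resize(x,None,fx=3.3,fy=3.3,interpolation=cv2.INTER_CUBIC) for x in(a,b)])
cv2.imwrite("pics/g4.png",np.clip(o[:,:,::-1]*1.6,0,255).astype(np.uint8))
```

```text
(no output)
```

View pics/g4.png

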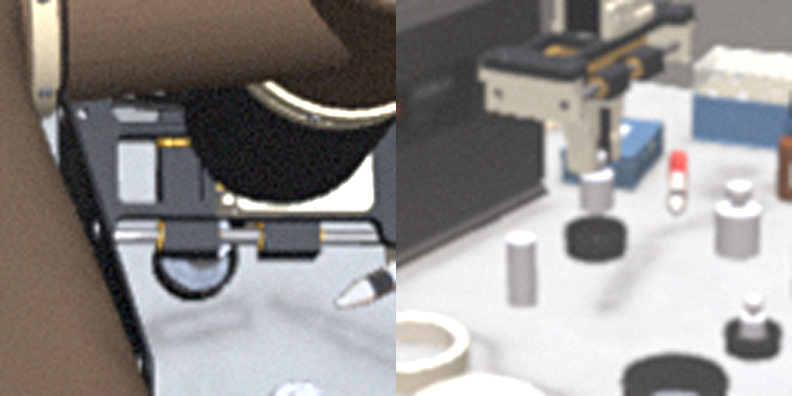

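The medium weight hangs centred above its case (side crop (597,190) over (597,235)). Lowering.

>>> jog_arm(deltas=[[[0, 0, 0.1, 0], [0, 0, 0.22, 0], [0, 0, 0.34, 0], [0, 0, 0.42, 0], [0, 0, 0.48, 0], [0, 0, 0.51, 0], [0, 0, 0.53, 0], [0, 0, 0.53, 0]]])

```text
t: 13.18
eef_pos: [0.6209, -0.1217, 0.0389]
ee_rot: [-3.142, 0.0, 3.141]
force: [0.3, 0.3, -1.7]
width: 0.0151
gripper_force: 25.0
```

>>> jog_arm(deltas=[[[0, 0, 0.005, 0], [0, 0, 0.01, 0], [0, 0, 0.015, 0], [0, 0, 0.015, 0]]])

```text
t: 13.68
eef_pos: [0.6212, -0.1217, 0.0387]
ee_rot: [-3.141, 0.001, 3.141]
force: [-1.3, 0.8, 5.3]
width: 0.015
gripper_force: 25.0
```

>>> jog_arm(deltas=[[[0, 0, 0, 0], [0, 0, 0, 0], [0, 0, 0, 0], [0, 0, 0, 0]]], grip=32)

```text
t: 14.18
eef_pos: [0.6207, -0.1217, 0.0377]
ee_rot: [-3.142, -0.0, 3.141]
force: [-0.5, 0.1, 0.8]
width: 0.0323
gripper_force: 0.0
```

>>> jog_arm(deltas=[[[0, 0, -0.2, 0], [0, 0, -0.6, 0], [0, 0, -1.0, 0], [0.4, -0.2, -1.2, 0], [0.8, -0.4, -1.2, 0], [1.2, -0.7, -1.2, 0], [1.64, -0.91, -1.1, 0], [1.64, -0.91, -0.9, 0]]], grip=50)

```text
t: 15.18
eef_pos: [0.5214, -0.177, 0.0931]
ee_rot: [3.142, 0.002, 3.14]
force: [-0.1, -0.2, -0.5]
width: 0.0501
gripper_force: 0.0
```

>>> jog_arm(deltas=[[[0, 0, 0, 0], [0, 0, 0, 0]]])

```text
t: 15.42
eef_pos: [0.5232, -0.176, 0.0922]
ee_rot: [-3.141, 0.0, -3.141]
force: [0.4, 0.7, 0.3]
width: 0.0496
gripper_force: 0.0
```

Run:
```python
from h import *
b=grab_frame("side")["img"][150:270,280:400]
a=grab_frame("top")["img"][120:240,380:500]
o=np.hstack([cv2.resize(x,None,fx=3.3,fy=3.3,interpolation=cv2.INTER_CUBIC) for x in(a,b)])
cv2.imwrite("pics/g5.png",np.clip(o[:,:,::-1]*1.6,0,255).astype(np.uint8))
```

```text
(no output)
```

View pics/g5.png

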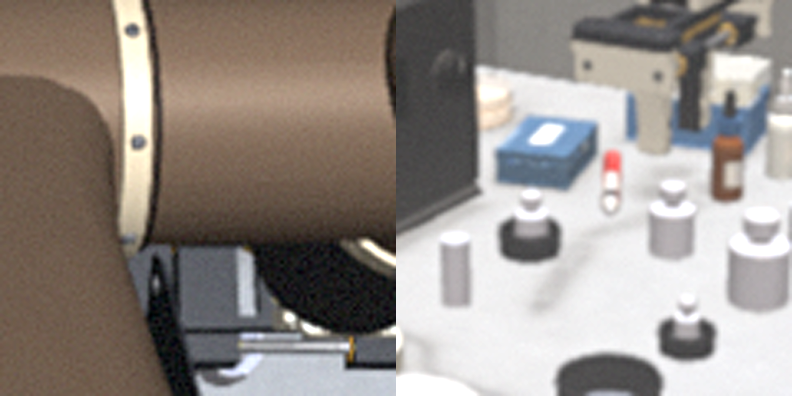

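The medium weight stands in its case (crop (530,215)). Descending on the large.

>>> jog_arm(deltas=[[[0, 0, 0.2, 0], [0, 0, 0.4, 0], [0, 0, 0.6, 0], [0, 0, 0.74, 0], [0, 0, 0.82, 0], [0, 0, 0.84, 0], [0, 0, 0.84, 0]]])

```text
t: 16.4
eef_pos: [0.5225, -0.1763, 0.0416]
ee_rot: [-3.142, 0.0, 3.141]
force: [-0.3, -0.1, -0.3]
width: 0.0499
gripper_force: 0.0
```

>>> jog_arm(deltas=[[[0, 0, 0, 0], [0, 0, 0, 0], [0, 0, 0, 0], [0, 0, 0, 0], [0, 0, 0, 0]]], grip=12, squeeze=40)

```text
t: 17.02
eef_pos: [0.5224, -0.1761, 0.0416]
ee_rot: [3.141, 0.0, 3.141]
force: [0.0, 2.6, 1.1]
width: 0.0185
gripper_force: 40.0
```

>>> jog_arm(deltas=[[[0, 0, -0.1, 0], [0, 0, -0.4, 0], [0, 0, -0.8, 0], [0, 0, -1.2, 0], [0, 0, -1.6, 0], [0, 0, -1.8, 0], [0, 0, -1.8, 0]]])

```text
t: 17.9
eef_pos: [0.5226, -0.1762, 0.1499]
ee_rot: [3.141, 0.001, 3.141]
force: [-0.4, -0.2, -2.9]
width: 0.0186
gripper_force: 40.0
```

>>> jog_arm(deltas=[[[0.3, 0.5, 0, 0], [0.7, 1.3, 0, 0], [1.1, 2.1, 0, 0], [1.45, 2.9, 0, 0], [1.45, 3.7, 0, 0], [1.45, 4.5, 0, 0], [1.45, 5.3, 0, 0], [1.45, 5.8, 0, 0]]])

```text
t: 18.9
eef_pos: [0.4348, 0.1735, 0.1484]
ee_rot: [-3.141, -0.001, -3.141]
force: [0.5, 0.3, -1.9]
width: 0.0187
gripper_force: 40.0
```

>>> jog_arm(deltas=[[[0, 0.2, 0, 0], [0, 0.37, 0.2, 0], [0, 0.37, 0.6, 0], [0, 0.37, 0.9, 0], [0, 0.37, 1.1, 0], [0, 0.37, 1.1, 0], [0, 0.37, 1.1, 0]]])

```text
t: 19.77
eef_pos: [0.4359, 0.1941, 0.0838]
ee_rot: [3.141, 0.001, 3.141]
force: [0.2, 0.2, -1.6]
width: 0.0189
gripper_force: 40.0
```

Run:
```python
from h import *
b=grab_frame("side")["img"][190:310,260:380]
a=grab_frame("top")["img"][200:320,190:310]
o=np.hstack([cv2.resize(x,None,fx=3.3,fy=3.3,interpolation=cv2.INTER_CUBIC) for x in(a,b)])
cv2.imwrite("pics/g6.png",np.clip(o[:,:,::-1]*1.6,0,255).astype(np.uint8))
```

```text
(no output)
```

View pics/g6.png

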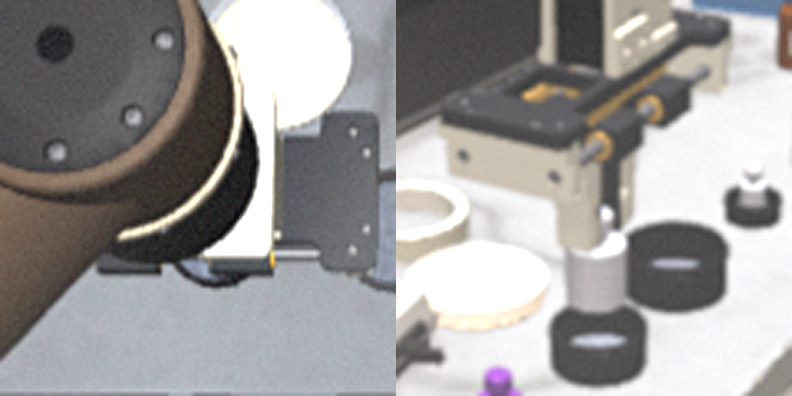

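The large weight is centred above its case. Lowering.

>>> jog_arm(deltas=[[[0, 0, 0.1, 0], [0, 0, 0.25, 0], [0, 0, 0.4, 0], [0, 0, 0.5, 0], [0, 0, 0.57, 0], [0, 0, 0.61, 0], [0, 0, 0.62, 0], [0, 0, 0.62, 0]]])

```text
t: 20.88
eef_pos: [0.4356, 0.1941, 0.0464]
ee_rot: [3.141, 0.0, 3.141]
force: [-1.2, -0.4, -4.0]
width: 0.0186
gripper_force: 40.0
```

>>> jog_arm(deltas=[[[0, 0, 0.007, 0], [0, 0, 0.014, 0], [0, 0, 0.02, 0], [0, 0, 0.02, 0]]])

```text
t: 21.38
eef_pos: [0.4358, 0.1943, 0.0454]
ee_rot: [3.141, 0.001, 3.141]
force: [-0.2, 0.0, 3.6]
width: 0.0186
gripper_force: 40.0
```

>>> jog_arm(deltas=[[[0, 0, 0, 0], [0, 0, 0, 0], [0, 0, 0, 0], [0, 0, 0, 0]]], grip=36)

```text
t: 21.88
eef_pos: [0.4355, 0.1939, 0.045]
ee_rot: [-3.142, -0.0, 3.141]
force: [0.1, -0.5, 0.0]
width: 0.0358
gripper_force: 0.0
```

>>> jog_arm(deltas=[[[0, 0, -0.2, 0], [0, 0, -0.6, 0], [0, 0, -1.1, 0], [0, -0.4, -1.6, 0], [0.14, -1.2, -1.6, 0], [0.14, -2.1, -1.6, 0], [0.14, -3.0, -1.6, 0], [0.14, -3.9, -1.6, 0]]], grip=58)

```text
t: 22.88
eef_pos: [0.427, -0.0415, 0.1422]
ee_rot: [3.141, 0.002, -3.141]
force: [1.5, 0.2, 0.5]
width: 0.0581
gripper_force: 0.0
```

>>> jog_arm(deltas=[[[0, -0.8, 0, 0], [0, -1.42, 0, 0], [0, -1.42, 0.4, 0], [0, -1.42, 0.7, 0], [0, -1.42, 0.7, 0]]])

```text
t: 23.5
eef_pos: [0.4261, -0.1255, 0.0988]
ee_rot: [-3.141, -0.002, 3.141]
force: [-0.0, 0.3, 0.3]
width: 0.058
gripper_force: 0.0
```

>>> jog_arm(deltas=[[[0, 0, 0.2, 0], [0, 0, 0.4, 0], [0, 0, 0.6, 0], [0, 0, 0.73, 0], [0, 0, 0.8, 0], [0, 0, 0.82, 0], [0, 0, 0.82, 0]]])

```text
t: 24.38
eef_pos: [0.4271, -0.1252, 0.05]
ee_rot: [-3.142, 0.0, 3.141]
force: [0.3, -0.3, 0.9]
width: 0.0582
gripper_force: 0.0
```

>>> jog_arm(deltas=[[[0, 0, 0, 0], [0, 0, 0, 0], [0, 0, 0, 0], [0, 0, 0, 0], [0, 0, 0, 0]]], grip=18, squeeze=58)

```text
t: 25.0
eef_pos: [0.4272, -0.1249, 0.05]
ee_rot: [3.141, 0.001, 3.141]
force: [-0.3, 3.8, 1.9]
width: 0.0245
gripper_force: 58.0
```

>>> jog_arm(deltas=[[[0, 0, -0.1, 0], [0, 0, -0.3, 0], [0, 0, -0.7, 0], [0, 0, -1.1, 0], [0, 0, -1.4, 0], [0, 0, -1.6, 0], [0, 0, -1.6, 0]]])

```text
t: 25.88
eef_pos: [0.4272, -0.1252, 0.1466]
ee_rot: [3.141, 0.002, 3.141]
force: [0.2, -0.2, -5.7]
width: 0.025
gripper_force: 58.0
```

>>> jog_arm(deltas=[[[0, 0.4, 0, 0], [-0.1, 1.1, 0, 0], [-0.18, 1.9, 0, 0], [-0.18, 2.7, 0, 0], [-0.18, 3.3, 0, 0], [-0.18, 3.62, 0, 0], [-0.18, 3.62, 0.4, 0], [-0.18, 3.62, 0.8, 0]]])

```text
t: 26.88
eef_pos: [0.4373, 0.0922, 0.0966]
ee_rot: [-3.141, -0.001, -3.141]
force: [-0.8, 0.3, -6.6]
width: 0.0245
gripper_force: 58.0
```

>>> jog_arm(deltas=[[[0, 0, 0, 0], [0, 0, 0, 0], [0, 0, 0, 0]]])

```text
t: 27.25
eef_pos: [0.4385, 0.0923, 0.0987]
ee_rot: [3.141, 0.001, 3.141]
force: [-0.1, 0.3, -5.1]
width: 0.0245
gripper_force: 58.0
```

Run:
```python
from h import *
b=grab_frame("side")["img"][190:310,270:390]
a=grab_frame("top")["img"][200:320,230:350]
o=np.hstack([cv2.resize(x,None,fx=3.3,fy=3.3,interpolation=cv2.INTER_CUBIC) for x in(a,b)])
cv2.imwrite("pics/g7.png",np.clip(o[:,:,::-1]*1.6,0,255).astype(np.uint8))
```

```text
(no output)
```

View pics/g7.png

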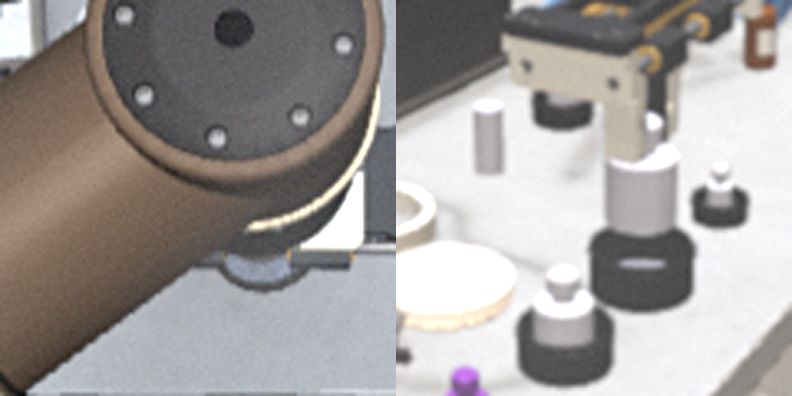

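The large weight stands in its case. The largest is centred over its own (642,190 over 642,265). Lowering.

>>> jog_arm(deltas=[[[0, 0, 0.15, 0], [0, 0, 0.32, 0], [0, 0, 0.48, 0], [0, 0, 0.6, 0], [0, 0, 0.68, 0], [0, 0, 0.72, 0], [0, 0, 0.73, 0], [0, 0, 0.73, 0]]])

```text
t: 28.35
eef_pos: [0.438, 0.0921, 0.0543]
ee_rot: [3.141, 0.0, 3.141]
force: [0.4, 0.5, -5.5]
width: 0.0245
gripper_force: 58.0
```

>>> jog_arm(deltas=[[[0, 0, 0.007, 0], [0, 0, 0.014, 0], [0, 0, 0.02, 0], [0, 0, 0.02, 0]]])

```text
t: 28.85
eef_pos: [0.4386, 0.0924, 0.0538]
ee_rot: [3.141, 0.002, -3.141]
force: [-3.2, 0.4, 7.4]
width: 0.0247
gripper_force: 58.0
```

>>> jog_arm(deltas=[[[0, 0, 0, 0], [0, 0, 0, 0], [0, 0, 0, 0], [0, 0, 0, 0]]], grip=44)

```text
t: 29.35
eef_pos: [0.4379, 0.092, 0.0528]
ee_rot: [3.142, 0.0, 3.141]
force: [-0.2, 0.7, -0.1]
width: 0.0436
gripper_force: 0.0
```

>>> jog_arm(deltas=[[[0, 0, -0.2, 0], [0, 0, -0.7, 0], [0, 0, -1.3, 0], [0, 0, -2.0, 0], [0, 0, -2.5, 0], [0, -0.8, -2.6, 0], [0, -1.6, -2.6, 0], [0, -2.4, -2.6, 0]]])

```text
t: 30.35
eef_pos: [0.4377, -0.0532, 0.2101]
ee_rot: [3.141, 0.002, -3.141]
force: [1.0, 0.1, 0.9]
width: 0.0442
gripper_force: 0.0
```

>>> jog_arm(deltas=[[[0, -0.8, 0, 0], [0, -1.6, 0, 0], [0, -2.4, 0, 0], [0, -3.2, 0, 0], [0, -4.0, 0, 0], [0, -4.8, 0, 0], [0, -4.8, 0, 0]]])

```text
t: 31.22
eef_pos: [0.437, -0.3426, 0.209]
ee_rot: [-3.141, -0.001, 3.138]
force: [-0.7, 0.7, -0.9]
width: 0.0442
gripper_force: 0.0
```

Run:
```python
from h import *
b=grab_frame("side")["img"][180:320,240:440]
a=grab_frame("top")["img"][150:300,230:430]
o=np.vstack([cv2.resize(x,(800,300) if 0 else (400,290),interpolation=cv2.INTER_CUBIC) for x in(a,b)])
cv2.imwrite("pics/end.png",np.clip(o[:,:,::-1]*1.5,0,255).astype(np.uint8))
```

```text
(no output)
```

View pics/end.png

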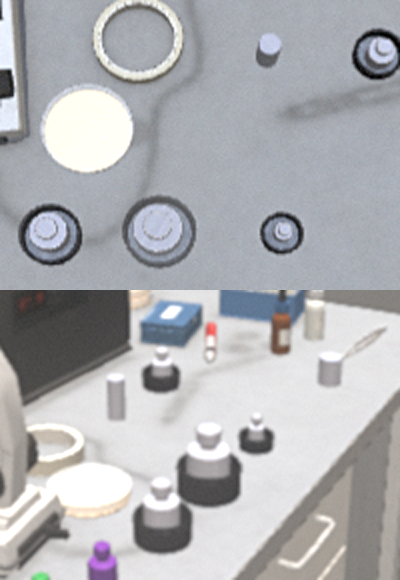

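All four weights stand upright in their cases, and both plain cylinders are still standing where they were. Handing in.

```bash
python3 -c "
from station import arm; print(arm.job_done())"
```

```text
the job is handed in; nothing more can be done
None
```

All four check weights stand upright in their own cases, both plain cylinders were left standing where they were, and the job was handed in at about 31 s.

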